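# Free the sagging gate bolt and hold the gate ajar

### The job

Clear the way of the pen's little gate first: lay the steel mending plate flat and lengthwise in the empty long bay of the wooden tray and let it go. Then take the bolt's red knob, lift the sagging bolt over the bent keeper's lip while you draw it clear of the post, and with the knob pull the gate towards the robot until it stands ajar by about a hand's breadth. Finish while holding: keep your grip on the knob, with the bolt drawn, because the sprung gate would close by itself; leave the brush, tape roll and glue bottle where they are.

Things in the scene. Friction and masses are not known exactly. Their poses are not given: they have to be found in the camera images.
- pen: Fixed ash pen standing on the bench: two posts 45 mm square and 150 mm tall, between them the gate, behind them (+x) low side and back rails 140 mm tall. Origin on the bench below the middle of the gate's thickness; its x axis points through the gate away from the robot, its y axis runs along the closed gate from latch post (-y, centre at y = -157 mm) to hinge post (+y, centre at y = 167 mm). Position and yaw vary; it cannot be moved.
- gate (a joint): Swing of the gate in rad: 0 closed, growing as its latch edge comes towards the robot (pen -x), up to 1.2. Slatted ash gate 34 mm thick, 270 mm from hinge line to latch edge, top at 150 mm. A spring closes it: about 0.36 N m when shut, 0.6 N m at 0.35 rad. A hand's breadth ajar (about 90 mm at the latch edge) is 0.34 rad. The bolt in the keeper keeps it shut until the bolt is drawn at least 25 mm.
- gate_hinge (a point): Point on the gate's vertical hinge line at the height of the gate's top (150 mm); lies at pen (0, 140, 150) mm. Seen from above the gate turns clockwise about it as it opens.
- bolt_slide (a joint): How far the bolt is drawn, in m along the gate towards the hinge (pen +y while the gate is shut): 0 to 4 mm at the start, stop at 55 mm. About 1.5 N of friction; it stays where it is left. With the bolt sagging, its downturned nose catches behind the keeper's lip at about 7 mm.
- bolt_lift (a joint): How far the bolt is lifted straight up in its tall worn staples, in m: 0 sagging (rests there by its weight, about 2 N; held at any height by the grip only), stop at 18 mm. The nose passes over the lip when lifted at least 10 mm, best 12 to 16 mm; once the bolt is drawn 25 mm it may sag again.
- knob: Red upright cylinder, 20 mm across and 38 mm tall, the bolt's knob; origin at its centre, z up. It stands on a thin neck above the steel bolt rod on the top of the gate, its centre 219 mm above the bench when sagging, and travels with the bolt and the gate. At the start it lies at about pen y = -70 mm plus the bolt's draw. Free room all round; the tops of the bolt's staples lie 21 mm below the knob's centre.
- plate: Loose flat steel mending plate 105 x 28 x 6 mm, about 0.12 kg, lying flat on the bench in front of the gate; origin at the centre of its underside, x along its length, z up.
- tray: Fixed wooden drawer insert, 204 x 194 mm, walls 6 mm thick and 26 mm high over the bench, floor 6 mm thick. Two long bays side by side at its -x side, each 136 mm (along tray x) by 88 mm (along tray y); the -y one is empty, the +y one holds the brush; a row of four small cells with screws and dowels at +x. Origin at the centre of its underside, x along the long bays, z up.
- empty_bay (a point): Centre of the floor of the empty long bay, 6 mm above the bench, at tray (-28, -47, 6) mm; axes as the tray.
- brush: Bystander: small brush lying in the other long bay, 120 mm long. Leave it alone.
- tape: Bystander: roll of tape lying flat, 100 mm across, 25 mm tall. Leave it alone.
- glue: Bystander: yellow glue bottle with red cap, 60 mm across, 150 mm tall. Leave it standing.

How it is judged (in metres and radians):
On the way, in this order (a step that is already met when the one before it is completed fails the run):
1. the plate lies flat and lengthwise in the empty long bay, let go (horizontal distance between plate and empty_bay below 0.038 m and z of plate in the frame of empty_bay between -0.003 and 0.004 m and angle between plate's own z axis and vertical below 0.1 rad and angle between the x axis of plate and the x axis of tray, either way round below 0.4 rad and contact force between the fingers and plate below 0.1 N and linear speed of plate below 0.02 m/s and value of joint bolt_slide below 0.015 m), for 0.2 s.
2. the bolt is lifted off the keeper's lip and drawn clear of the post (value of joint bolt_slide above 0.03 m), for 0.2 s.
At the end, for the whole second after the job is handed in: Gate at rest at 0.2 to 0.55 rad, fingers on the knob with over 1 N, bolt drawn over 25 mm; plate let go, flat on the empty bay's floor, within 38 mm of its centre and 0.4 rad of lengthwise; brush, tape and glue within 30 mm of their starts (horizontal distance between plate and empty_bay below 0.038 m and z of plate in the frame of empty_bay between -0.003 and 0.004 m and angle between plate's own z axis and vertical below 0.1 rad and angle between the x axis of plate and the x axis of tray, either way round below 0.4 rad and contact force between the fingers and plate below 0.1 N and linear speed of plate below 0.02 m/s and value of joint gate between 0.2 and 0.55 rad and velocity of joint gate between -0.05 and 0.05 rad/s and value of joint bolt_slide above 0.025 m and contact force between the fingers and knob above 1 N and distance of each of brush, tape, glue from where it was at the start of the episode below 0.03 m); the arm keeps its last pose, push and grip.
It fails at once if a bystander (brush, tape roll or glue bottle) is moved by more than 30 mm (distance of any of brush, tape, glue from where it was at the start of the episode above 0.03 m).
It also fails if it takes over 58 s, if anything falls off the work surface, if the arm or the gripper's body presses on something with over 40 N, if the wrist force passes 120 N, or if a joint passes its speed limit or range.

### The arm

A 6-joint arm with a two-finger parallel gripper is mounted at the origin on the work surface. World frame = base frame: x ahead of the robot, y to its left, z up, the work surface at z = 0. Lengths are in m, angles in degrees, forces in N, time in s.
With the tool pointing down it reaches from about 0.3 to 0.75 m from the base axis. Payload 8.5 kg.
Tool frame: the origin (TCP) lies on the mounting face of the last link; the fingertips stand 173 mm ahead of it and the grasp point (between the pads) lies 155 mm ahead of it (env.tips_ahead is the distance from the TCP to the fingertips, in m); z points along the fingers, x is the direction in which the jaws open and shut, and the axes are right-handed (so a half turn about z gives the same grasp; the last joint's range is limited). The gripper opens to 85 mm and grips with 20 to 120 N. Pads are 22 mm wide; open, the fingers measure 114 mm over their backs; the gripper's body (76 mm by 85 mm) begins 54 mm behind the grasp point. The pads swing forward as they close: fully open they stand 13 mm farther back than shut.
Start: joints at [52.237, 21.807, 74.336, -0, 83.858, -12.336], TCP at [0.236, 0.497, 0.405] pointing down, gripper open.
Joint ranges: [-178.18, 178.18], [-50.72, 133.34], [12.68, 142.11], [-81.47, 261.47], [9.98, 163.14], [-165.26, 165.26]. Speed limits (degrees/s): [136.94, 136.94, 180, 180, 180, 180].

### API

Orientations are given as a 3x3 rotation matrix whose columns are the frame's x, y, z axes.
In Python, from rig import env gives the robot as it stands. The module is installed in compiled form; this text tells all that it offers.
- The arm moves only by the tool step_arm, never from a script. Its argument "increments" is a list of rows, each an object of numbers: "x", "y", "z": the shift along the tool's x, y, z in cm; "wx", "wy", "wz": the turn, a rotation vector about the tool's x, y, z in rad; "gripper": the finger opening in cm, from 0 to 8.54. A call has 1 to 20 rows; each row shifts and turns the commanded pose from where the row before left it, along the tool's axes as they then stand; what a row does not reach is not made up. A row lasts 1/10 s, in which the tool goes at most 50 mm and 8.59 degrees, less where a joint would pass 70% of its speed; a pose out of reach is approached as far as the arm can. A call with a gripper value outside its range is refused whole. The fingers move at their own pace and stop on an object; "newtons" is the grip in N (left out, the last holds). Time passes only in rows, so rows that do not move let the fingers close. It gives the time, the measured TCP pose, the force and the opening at its end, in the units of the state.
- env.observe(): the state, without advancing time (a new reading comes with each control period).
- env.get_image(name): name is "scene" or "top" or "wrist"; returns a dict with "color" (384x512x3 uint8, blue, green, red), "camera_matrix" (3x3 intrinsics, pixels), "rvec" (rotation vector, rad) and "tvec" (3), from world to camera coordinates, as OpenCV has them. Camera axes: x right, y down, z forward; pixel columns grow to the right and rows downward; lengths in m; the calibration is good to about 2 mm. A picture is of the moment at which its call begins. There is no depth.
- env.close_job(): hands the job in, once; it reports no verdict.
The state is a dict: "time_s": time; "q": joint angles; "qvel": joint speeds; "joint_efforts": joint torques, N m; "position": TCP position; "tool_rot": TCP orientation; "ft_force": force on the tool from outside, world axes, zero at the start; "wrist_torque": the same for the moment, N m; "grip_width": finger opening in m.
Only numpy, scipy, OpenCV 4.12 (cv2) and the standard library are available. Lean on these libraries where they do the work, as an engineer would, in place of code of your own. Each camera call takes 0.05 s, during which the arm holds its last target. There are 200 camera calls.

## Working session

There is one attempt and no reset: what is moved stays moved. The work goes in short steps, Python scripts to look and compute and a tool call to move; the robot and the scene stay as the last step left them, time stands still between calls to the robot, and variables do not carry over. Pictures are saved under pics/ and viewed, about 8 in all and at most 12, crops included, and the job is handed in when it is done.

Besides the shell and the picture viewer there is one more tool, called after "Call:" as name([rows], argument=value, ...), one row to a line, values as JSON. step_arm: Moves the arm, as the interface text tells. Its arguments: {"type":"object","properties":{"increments":{"type":"array"},"newtons":{"type":"number"}},"required":["increments"]}

```bash
mkdir -p pics; cat > h.py <<'E'
import cv2, numpy as np
from rig import env
def cam(n):
    im=env.get_image(n); R=cv2.Rodrigues(np.array(im["rvec"],float))[0]; t=np.array(im["tvec"],float).ravel()
    return im["color"],np.array(im["camera_matrix"],float),R,t
def ray(c,uv,z):
    _,K,R,t=c; d=R.T@np.linalg.inv(K)@np.array([uv[0],uv[1],1.]); o=-R.T@t
    return o+d*(z-o[2])/d[2]
def proj(c,P):
    _,K,R,t=c; p=K@(R@np.array(P,float)+t); return p[:2]/p[2]
E
python3 - <<'E'
from h import *
for n in("top","scene"):
    c=cam(n); cv2.imwrite(f"pics/{n}0.png",c[0]); np.savez(f"{n}0.npz",c=c[0],K=c[1],R=c[2],t=c[3]); print(n,-c[2].T@c[3])
s=env.observe(); print(s["position"],s["tool_rot"],s["time_s"])
E
```

```text
top [ 0.34969504 -0.02524447  1.45460046]
scene [1.00421886 0.30646108 1.01064958]
[0.23613385 0.496699   0.40418152] [[ 4.29351935e-01  9.03136927e-01 -7.78512514e-04]
 [ 9.03136427e-01 -4.29352551e-01 -9.90650530e-04]
 [-1.22894941e-03 -2.77765288e-04 -9.99999206e-01]] 0.1
```

View pics/top0.png

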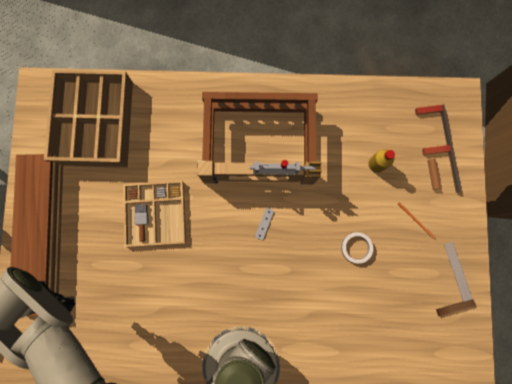

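View pics/scene0.png

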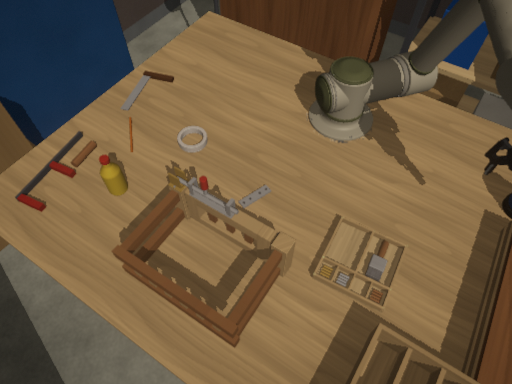

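The top view has +x up and +y left. The plate is at about (265,223), the tray at (154,215) with its empty bay at (172,220), the knob at (284,163), the tape at (358,249) and the glue at (380,160).

```bash
python3 - <<'E'
from h import *
L=lambda n:(lambda d:(d['c'],d['K'],d['R'],d['t']))(np.load(n+"0.npz"))
T=L("top");S=L("scene")
def blobs(c,m,roi):
    mm=np.zeros(m.shape,np.uint8);x,y,w,h=roi;mm[y:y+h,x:x+w]=m[y:y+h,x:x+w]*255
    k=cv2.findContours(mm,cv2.RETR_EXTERNAL,cv2.CHAIN_APPROX_NONE)[0]
    return max(k,key=cv2.contourArea)
hsv=lambda c:cv2.cvtColor(c[0],cv2.COLOR_BGR2HSV).astype(int)
ht,hs=hsv(T),hsv(S)
red=lambda h:((h[...,0]<8)|(h[...,0]>172))&(h[...,1]>170)&(h[...,2]>120)
grey=lambda h:(h[...,1]<70)&(h[...,2]>70)
kt=blobs(T,red(ht),(270,150,30,25));ks=blobs(S,red(hs),(190,170,30,30))
ct=cv2.minAreaRect(kt);cs=cv2.minAreaRect(ks);print("knob px",ct,cs)
# two-ray triangulation
P=[]
for c in(T,S):P.append(c[1]@np.c_[c[2],c[3]])
X=cv2.triangulatePoints(P[0],P[1],np.array(ct[0]).reshape(2,1),np.array(cs[0]).reshape(2,1));print("knob",X[:3,0]/X[3,0])
print("knob top ray z.225",ray(T,ct[0],.23), "scene z.219",ray(S,cs[0],.219))
for c,h,roi in((T,ht,(250,200,30,45)),(S,hs,(235,180,40,32))):
    p=blobs(c,grey(h),roi);r=cv2.minAreaRect(p);b=cv2.boxPoints(r);w=np.array([ray(c,q,.005) for q in b])
    print("plate",ray(c,r[0],.005),np.linalg.norm(w[1]-w[0]),np.linalg.norm(w[2]-w[1]),w[:,:2].round(4).tolist())
print("tray guess",[ray(T,q,.026).round(3).tolist() for q in((124,184),(184,182),(186,247),(126,249))])
print("posts",[ray(T,q,.15).round(3).tolist() for q in((205,169),(314,170))])
a=cv2.resize(T[0][85:265,110:410],None,fx=2.66,fy=2.66,interpolation=cv2.INTER_CUBIC);cv2.imwrite("pics/crop.png",a)
E
```

```text
knob px ((284.5, 162.5), (5.0, 5.0), 90.0) ((203.0, 182.5), (13.0, 6.0), 90.0)
knob [ 0.61072453 -0.11220551  0.22377643]
knob top ray z.225 [ 0.60988434 -0.11247656  0.23      ] scene z.219 [ 0.60785522 -0.11376008  0.219     ]
plate [ 0.45192367 -0.06467289  0.005     ] 0.10404304036900026 0.028551860743960756 [[0.4077, -0.0342], [0.5059, -0.0684], [0.4965, -0.0954], [0.3985, -0.061]]
plate [ 0.45294155 -0.06485518  0.005     ] 0.10689564933401875 0.031962950841338184 [[0.4949, -0.0963], [0.3942, -0.0605], [0.4103, -0.0329], [0.5093, -0.069]]
tray guess [[0.568, 0.398, 0.026], [0.579, 0.202, 0.026], [0.368, 0.185, 0.026], [0.357, 0.378, 0.026]]
posts [[0.601, 0.121, 0.15], [0.606, -0.207, 0.15]]
```

View pics/crop.png

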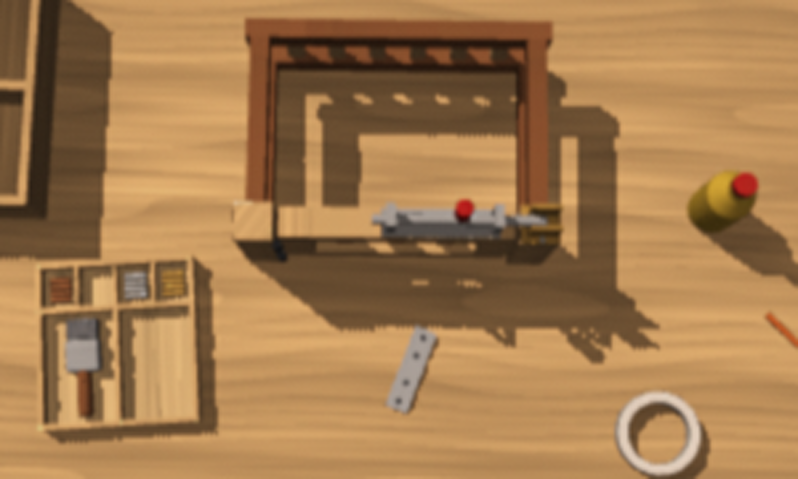

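Call:
step_arm([
  {"x": -2.765, "y": 2.907},
  {"x": -2.765, "y": 2.907},
  {"x": -2.765, "y": 2.907},
  {"x": -2.765, "y": 2.907},
  {"x": -2.765, "y": 2.907},
  {"x": -2.765, "y": 2.907},
  {"x": -2.765, "y": 2.907},
  {"x": -2.765, "y": 2.907},
  {"x": -2.765, "y": 2.907},
  {"x": -2.765, "y": 2.907},
  {"x": -2.765, "y": 2.907},
  {"x": -2.765, "y": 2.907},
  {"x": -2.765, "y": 2.907},
  {"x": -2.765, "y": 2.907},
  {"x": -2.765, "y": 2.907},
  {"wz": -0.108},
  {"z": 4},
  {"z": 4},
  {"z": 4, "gripper": 5.5},
  {},
])

```text
invalid input at $.increments[0]: expected keys x, y, z, wx, wy, wz, gripper
```

```bash
python3 - <<'E'
from h import *
c=cam("wrist");cv2.imwrite("pics/w1.png",c[0]);s=env.observe();print(s["position"],s["tool_rot"],s["ft_force"],s["grip_width"],env.tips_ahead)
print(proj(c,[.452,-.065,.006]))
h=cv2.cvtColor(c[0],cv2.COLOR_BGR2HSV).astype(int)
T=np.load("top0.npz");T=(T['c'],T['K'],T['R'],T['t'])
o=np.array([110,85])
W=[ray(T,np.array(p)/2.66+o,.026)[:2] for p in((38,265),(193,258),(202,425),(42,432))]
print(np.round(W,4).tolist(),np.mean(W,0),[np.linalg.norm(W[i]-W[i-1]) for i in range(4)])
for p in(W[0]-W[3],W[1]-W[2]):print(np.degrees(np.arctan2(p[1],p[0])))
for p in(W[0]-W[1],W[3]-W[2]):print(np.degrees(np.arctan2(-p[0],p[1])))
print("bay",ray(T,np.array((158,365))/2.66+o,.016))
E
```

```text
[0.23613745 0.49670187 0.40426025] [[ 4.29368195e-01  9.03129276e-01 -6.81036445e-04]
 [ 9.03128921e-01 -4.29368659e-01 -8.40467361e-04]
 [-1.05146638e-03 -2.54193757e-04 -9.99999415e-01]] [ 0.4454868  -0.03181147 -0.04845477] 0.0854066143685578 0.1734
[-17.56765043 445.56209707]
[[0.5657, 0.3971], [0.5794, 0.2064], [0.3751, 0.1858], [0.3617, 0.3788]] [0.47047191 0.29201621] [np.float64(0.20481034491730657), np.float64(0.19118105871428), np.float64(0.20526074581387518), np.float64(0.19350752085267983)]
5.109190703349159
5.756455248925597
4.1068143255492755
3.9893632496242226
bay [0.44698146 0.2446332  0.016     ]
```

View pics/w1.png

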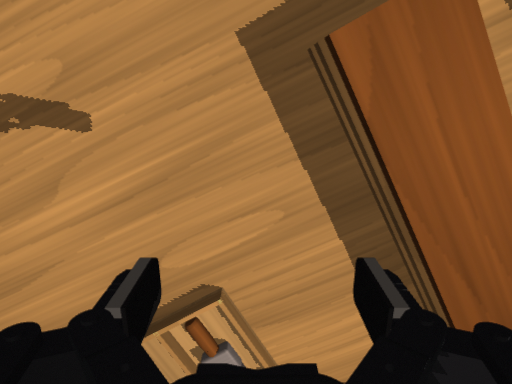

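The move was refused because rows need all seven keys, so this wrist view is still at the start pose. The tray measures 0.205 × 0.192 m, as it should, with yaw about 4.7° and the empty bay near (0.447, 0.244). I'll resend the move with every key.

Call:
step_arm([
  {"x": -2.765, "y": 2.907, "z": 0, "wx": 0, "wy": 0, "wz": 0, "gripper": 8.5},
  {"x": -2.765, "y": 2.907, "z": 0, "wx": 0, "wy": 0, "wz": 0, "gripper": 8.5},
  {"x": -2.765, "y": 2.907, "z": 0, "wx": 0, "wy": 0, "wz": 0, "gripper": 8.5},
  {"x": -2.765, "y": 2.907, "z": 0, "wx": 0, "wy": 0, "wz": 0, "gripper": 8.5},
  {"x": -2.765, "y": 2.907, "z": 0, "wx": 0, "wy": 0, "wz": 0, "gripper": 8.5},
  {"x": -2.765, "y": 2.907, "z": 0, "wx": 0, "wy": 0, "wz": 0, "gripper": 8.5},
  {"x": -2.765, "y": 2.907, "z": 0, "wx": 0, "wy": 0, "wz": 0, "gripper": 8.5},
  {"x": -2.765, "y": 2.907, "z": 0, "wx": 0, "wy": 0, "wz": 0, "gripper": 8.5},
  {"x": -2.765, "y": 2.907, "z": 0, "wx": 0, "wy": 0, "wz": 0, "gripper": 8.5},
  {"x": -2.765, "y": 2.907, "z": 0, "wx": 0, "wy": 0, "wz": 0, "gripper": 8.5},
  {"x": -2.765, "y": 2.907, "z": 0, "wx": 0, "wy": 0, "wz": 0, "gripper": 8.5},
  {"x": -2.765, "y": 2.907, "z": 0, "wx": 0, "wy": 0, "wz": 0, "gripper": 8.5},
  {"x": -2.765, "y": 2.907, "z": 0, "wx": 0, "wy": 0, "wz": 0, "gripper": 8.5},
  {"x": -2.765, "y": 2.907, "z": 0, "wx": 0, "wy": 0, "wz": 0, "gripper": 8.5},
  {"x": -2.765, "y": 2.907, "z": 0, "wx": 0, "wy": 0, "wz": 0, "gripper": 8.5},
  {"x": 0, "y": 0, "z": 0, "wx": 0, "wy": 0, "wz": -0.108, "gripper": 8.5},
  {"x": 0, "y": 0, "z": 4, "wx": 0, "wy": 0, "wz": 0, "gripper": 5},
  {"x": 0, "y": 0, "z": 4, "wx": 0, "wy": 0, "wz": 0, "gripper": 5},
  {"x": 0, "y": 0, "z": 4, "wx": 0, "wy": 0, "wz": 0, "gripper": 5},
  {"x": 0, "y": 0, "z": 0, "wx": 0, "wy": 0, "wz": 0, "gripper": 5},
])

```text
time_s: 2.15
position: [0.451, -0.0648, 0.2812]
tool_rot: [[0.33, 0.944, -0.009], [0.944, -0.33, 0.004], [0.001, -0.009, -1.0]]
ft_force: [0.1, 0.2, 0.9]
grip_width: 0.0502
```

```bash
python3 - <<'E'
from h import *
c=cam("wrist");cv2.imwrite("pics/w2.png",c[0]);s=env.observe();print(s["position"],s["tool_rot"],s["ft_force"],s["grip_width"])
print(proj(c,[.452,-.065,.006]))
E
```

```text
[ 0.45178499 -0.06508703  0.28381987] [[ 3.29597020e-01  9.44112615e-01 -4.14433674e-03]
 [ 9.44121658e-01 -3.29592363e-01  1.78015515e-03]
 [ 3.14725195e-04 -4.49949191e-03 -9.99989828e-01]] [ 0.09416716 -0.42215493  1.1746291 ] 0.05001088529497026
[254.86860979 200.46503067]
```

View pics/w2.png

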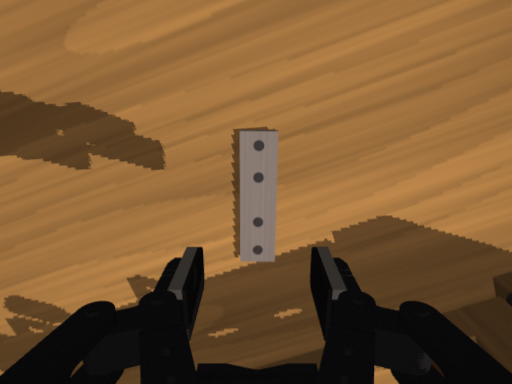

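The plate sits midway between the jaws, at about (258,196), and lies parallel to the pads. I'll lower and grip.

Call:
step_arm([
  {"x": 0, "y": 0, "z": 3, "wx": 0, "wy": 0, "wz": 0, "gripper": 5},
  {"x": 0, "y": 0, "z": 3, "wx": 0, "wy": 0, "wz": 0, "gripper": 5},
  {"x": 0, "y": 0, "z": 3, "wx": 0, "wy": 0, "wz": 0, "gripper": 5},
  {"x": 0, "y": 0, "z": 1.3, "wx": 0, "wy": 0, "wz": 0, "gripper": 5},
  {"x": 0, "y": 0, "z": 0.3, "wx": 0, "wy": 0, "wz": 0, "gripper": 5},
  {"x": 0, "y": 0, "z": 0.2, "wx": 0, "wy": 0, "wz": 0, "gripper": 5},
  {"x": 0, "y": 0, "z": 0, "wx": 0, "wy": 0, "wz": 0, "gripper": 5},
  {"x": 0, "y": 0, "z": 0, "wx": 0, "wy": 0, "wz": 0, "gripper": 5},
], newtons=40)

```text
time_s: 3.0
position: [0.4522, -0.0652, 0.1778]
tool_rot: [[0.329, 0.944, 0.002], [0.944, -0.329, -0.001], [-0.0, 0.002, -1.0]]
ft_force: [-0.3, -0.5, 0.4]
grip_width: 0.0499
```

Call:
step_arm([
  {"x": 0, "y": 0, "z": 0.25, "wx": 0, "wy": 0, "wz": 0, "gripper": 5},
  {"x": 0, "y": 0, "z": 0, "wx": 0, "wy": 0, "wz": 0, "gripper": 2},
  {"x": 0, "y": 0, "z": 0, "wx": 0, "wy": 0, "wz": 0, "gripper": 2},
  {"x": 0, "y": 0, "z": 0, "wx": 0, "wy": 0, "wz": 0, "gripper": 2},
  {"x": 0, "y": 0, "z": 0, "wx": 0, "wy": 0, "wz": 0, "gripper": 2},
  {"x": 0, "y": 0, "z": 0, "wx": 0, "wy": 0, "wz": 0, "gripper": 2},
  {"x": 0, "y": 0, "z": 0, "wx": 0, "wy": 0, "wz": 0, "gripper": 2},
])

```text
time_s: 3.7
position: [0.4519, -0.0651, 0.1745]
tool_rot: [[0.33, 0.944, 0.0], [0.944, -0.33, -0.0], [-0.0, 0.0, -1.0]]
ft_force: [-1.5, -0.2, 5.7]
grip_width: 0.0263
```

Call:
step_arm([
  {"x": 0, "y": 0, "z": -1, "wx": 0, "wy": 0, "wz": 0, "gripper": 2},
  {"x": 0, "y": 0, "z": -3, "wx": 0, "wy": 0, "wz": 0, "gripper": 2},
  {"x": 0, "y": 0, "z": -3, "wx": 0, "wy": 0, "wz": 0, "gripper": 2},
  {"x": 3.625, "y": -1.334, "z": 0, "wx": 0, "wy": 0, "wz": 0, "gripper": 2},
  {"x": 3.625, "y": -1.334, "z": 0, "wx": 0, "wy": 0, "wz": 0, "gripper": 2},
  {"x": 3.625, "y": -1.334, "z": 0, "wx": 0, "wy": 0, "wz": 0, "gripper": 2},
  {"x": 3.625, "y": -1.334, "z": 0, "wx": 0, "wy": 0, "wz": 0, "gripper": 2},
  {"x": 3.625, "y": -1.334, "z": 0, "wx": 0, "wy": 0, "wz": 0, "gripper": 2},
  {"x": 3.625, "y": -1.334, "z": 0, "wx": 0, "wy": 0, "wz": 0, "gripper": 2},
  {"x": 3.625, "y": -1.334, "z": 0, "wx": 0, "wy": 0, "wz": 0, "gripper": 2},
  {"x": 3.625, "y": -1.334, "z": 0, "wx": 0, "wy": 0, "wz": 0, "gripper": 2},
  {"x": 0, "y": 0, "z": 0, "wx": 0, "wy": 0, "wz": -0.104, "gripper": 2},
  {"x": 0, "y": 0, "z": 0, "wx": 0, "wy": 0, "wz": -0.104, "gripper": 2},
  {"x": 0, "y": 0, "z": 0, "wx": 0, "wy": 0, "wz": -0.104, "gripper": 2},
  {"x": 0, "y": 0, "z": 0, "wx": 0, "wy": 0, "wz": -0.104, "gripper": 2},
  {"x": 0, "y": 0, "z": 0, "wx": 0, "wy": 0, "wz": 0, "gripper": 2},
])

```text
time_s: 5.3
position: [0.4466, 0.2439, 0.2446]
tool_rot: [[-0.081, 0.997, 0.0], [0.997, 0.081, 0.0], [0.0, 0.0, -1.0]]
ft_force: [0.9, -1.0, -0.5]
grip_width: 0.0263
```

```bash
python3 - <<'E'
from h import *
c=cam("wrist");cv2.imwrite("pics/w3.png",c[0]);s=env.observe();print(s["position"],s["tool_rot"],s["ft_force"],s["grip_width"])
E
```

```text
[0.44658488 0.24386578 0.24457726] [[-7.79366052e-02  9.96958317e-01  1.13427511e-05]
 [ 9.96958317e-01  7.79366050e-02  1.72514422e-05]
 [ 1.63149533e-05  1.26527689e-05 -1.00000000e+00]] [ 0.67123786  0.68088077 -0.61202718] 0.026473720950584576
```

View pics/w3.png

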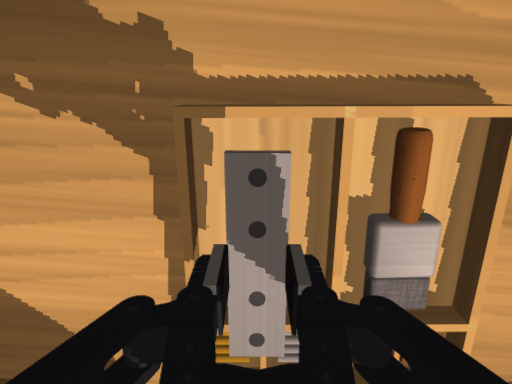

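The plate (from about (258,150) to (258,355)) is held flat and lengthwise, centred between the bay walls at columns 190 and 335. I'll lower it.

Call:
step_arm([
  {"x": 0, "y": 0, "z": 2.5, "wx": 0, "wy": 0, "wz": 0, "gripper": 2},
  {"x": 0, "y": 0, "z": 2.5, "wx": 0, "wy": 0, "wz": 0, "gripper": 2},
  {"x": 0, "y": 0, "z": 1, "wx": 0, "wy": 0, "wz": 0, "gripper": 2},
  {"x": 0, "y": 0, "z": 0.3, "wx": 0, "wy": 0, "wz": 0, "gripper": 2},
  {"x": 0, "y": 0, "z": 0, "wx": 0, "wy": 0, "wz": 0, "gripper": 2},
  {"x": 0, "y": 0, "z": 0, "wx": 0, "wy": 0, "wz": 0, "gripper": 2},
])

```text
time_s: 5.95
position: [0.4469, 0.244, 0.1821]
tool_rot: [[-0.08, 0.997, 0.002], [0.997, 0.08, 0.0], [0.0, 0.002, -1.0]]
ft_force: [0.3, 0.4, -1.3]
grip_width: 0.0265
```

Call:
step_arm([
  {"x": 0, "y": 0, "z": 0.1, "wx": 0, "wy": 0, "wz": 0, "gripper": 2},
  {"x": 0, "y": 0, "z": 0, "wx": 0, "wy": 0, "wz": 0, "gripper": 4.6},
  {"x": 0, "y": 0, "z": 0, "wx": 0, "wy": 0, "wz": 0, "gripper": 4.6},
  {"x": 0, "y": 0, "z": 0, "wx": 0, "wy": 0, "wz": 0, "gripper": 4.6},
  {"x": 0, "y": 0, "z": -1, "wx": 0, "wy": 0, "wz": 0, "gripper": 4.6},
  {"x": 0, "y": 0, "z": -5, "wx": 0, "wy": 0, "wz": 0, "gripper": 4.6},
  {"x": 0, "y": 0, "z": -5, "wx": 0, "wy": 0, "wz": 0, "gripper": 4.6},
  {"x": 0, "y": 0, "z": -5, "wx": 0, "wy": 0, "wz": 0, "gripper": 4.6},
  {"x": 0, "y": 0, "z": -5, "wx": 0, "wy": 0, "wz": 0, "gripper": 4.6},
  {"x": 0, "y": 0, "z": -5, "wx": 0, "wy": 0, "wz": 0, "gripper": 4.6},
  {"x": 0, "y": 0, "z": 0, "wx": 0, "wy": 0, "wz": 0, "gripper": 4.6},
  {"x": 0, "y": 0, "z": 0, "wx": 0, "wy": 0, "wz": 0, "gripper": 4.6},
])

```text
time_s: 7.15
position: [0.4461, 0.2437, 0.4415]
tool_rot: [[-0.08, 0.997, 0.002], [0.997, 0.08, 0.001], [0.0, 0.002, -1.0]]
ft_force: [-0.8, 0.1, 0.2]
grip_width: 0.0462
```

```bash
python3 - <<'E'
from h import *
s=env.observe();print(s["position"],s["tool_rot"],s["ft_force"],s["grip_width"])
w=cam("wrist");t=cam("scene")
im=np.hstack([cv2.resize(w[0],(400,300)),cv2.resize(t[0][190:320,290:463],(400,300),interpolation=cv2.INTER_CUBIC)]);cv2.imwrite("pics/m4.png",im)
h=cv2.cvtColor(w[0],cv2.COLOR_BGR2HSV).astype(int)
for c in(w,t):print("bay px",proj(c,[.447,.244,.012]))
E
```

```text
[0.44609573 0.24374402 0.44145107] [[-8.01036703e-02  9.96783691e-01  2.38212578e-03]
 [ 9.96786432e-01  8.01023305e-02  6.52783992e-04]
 [ 4.59870610e-04  2.42676105e-03 -9.99996950e-01]] [-0.82246013  0.13187384  0.16489147] 0.04616133598793778
bay px [255.38376471 156.05294029]
bay px [347.04426858 243.7814893 ]
```

View pics/m4.png

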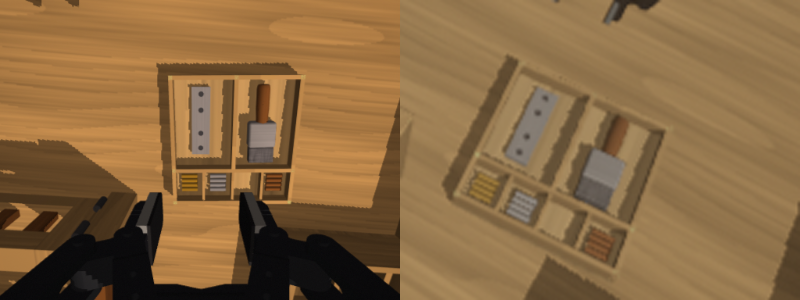

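The plate lies flat and lengthwise, fully inside the empty bay (left half of the picture, about (200,120)), and the brush hasn't moved. Next I'll go above the knob.

Call:
step_arm([
  {"x": -3.69, "y": 1.34, "z": 0, "wx": 0, "wy": 0, "wz": 0, "gripper": 6},
  {"x": -3.69, "y": 1.34, "z": 0, "wx": 0, "wy": 0, "wz": 0, "gripper": 6},
  {"x": -3.69, "y": 1.34, "z": 0, "wx": 0, "wy": 0, "wz": 0, "gripper": 6},
  {"x": -3.69, "y": 1.34, "z": 0, "wx": 0, "wy": 0, "wz": 0, "gripper": 6},
  {"x": -3.69, "y": 1.34, "z": 0, "wx": 0, "wy": 0, "wz": 0, "gripper": 6},
  {"x": -3.69, "y": 1.34, "z": 0, "wx": 0, "wy": 0, "wz": 0, "gripper": 6},
  {"x": -3.69, "y": 1.34, "z": 0, "wx": 0, "wy": 0, "wz": 0, "gripper": 6},
  {"x": -3.69, "y": 1.34, "z": 0, "wx": 0, "wy": 0, "wz": 0, "gripper": 6},
  {"x": -3.69, "y": 1.34, "z": 0, "wx": 0, "wy": 0, "wz": 0, "gripper": 6},
  {"x": -3.69, "y": 1.34, "z": 0, "wx": 0, "wy": 0, "wz": 0, "gripper": 6},
  {"x": 0, "y": 0, "z": 0, "wx": 0, "wy": 0, "wz": 0.064, "gripper": 6},
  {"x": 0, "y": 0, "z": 0, "wx": 0, "wy": 0, "wz": 0, "gripper": 6},
  {"x": 0, "y": 0, "z": 0, "wx": 0, "wy": 0, "wz": 0, "gripper": 6},
])

```text
time_s: 8.55
position: [0.6098, -0.1129, 0.4392]
tool_rot: [[-0.018, 1.0, -0.002], [1.0, 0.018, 0.001], [0.001, -0.002, -1.0]]
ft_force: [0.1, -0.0, -0.6]
grip_width: 0.06
```

```bash
python3 - <<'E'
from h import *
s=env.observe();print(s["position"],s["tool_rot"],s["ft_force"],s["grip_width"])
w=cam("wrist");cv2.imwrite("pics/w5.png",w[0])
h=cv2.cvtColor(w[0],cv2.COLOR_BGR2HSV).astype(int)
m=(((h[...,0]<6)|(h[...,0]>174))&(h[...,1]>190)&(h[...,2]>110)).astype(np.uint8)
n,l,st,ce=cv2.connectedComponentsWithStats(m);
for i in range(1,n):
    if st[i,4]>60:print(st[i],ce[i],ray(w,ce[i],.219))
print("expected knob",proj(w,[.609,-.113,.238]),proj(w,[.609,-.113,.2]))
E
```

```text
[ 0.60980862 -0.11285821  0.43924016] [[-1.80657069e-02  9.99834794e-01 -2.00390097e-03]
 [ 9.99836334e-01  1.80676010e-02  9.31169229e-04]
 [ 9.67221078e-04 -1.98675077e-03 -9.99997559e-01]] [ 0.09790396 -0.03364672 -0.64606192] 0.06000264682157848
[242 212  35  37 840] [259.33928571 232.50595238] [ 0.6156671 -0.1095409  0.219    ]
expected knob [253.65955794 235.37587428] [254.0532381  211.44923193]
```

View pics/w5.png

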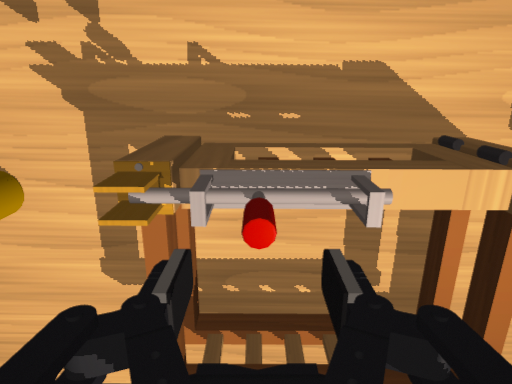

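The knob's top is at (260,234) against an expected (254,235), so it stands about 3.5 mm farther towards +y. I'll correct that, go down and grip.

Call:
step_arm([
  {"x": 0.35, "y": 0, "z": 0, "wx": 0, "wy": 0, "wz": 0, "gripper": 6},
  {"x": 0, "y": 0, "z": 2, "wx": 0, "wy": 0, "wz": 0, "gripper": 6},
  {"x": 0, "y": 0, "z": 2, "wx": 0, "wy": 0, "wz": 0, "gripper": 6},
  {"x": 0, "y": 0, "z": 1.5, "wx": 0, "wy": 0, "wz": 0, "gripper": 6},
  {"x": 0, "y": 0, "z": 0, "wx": 0, "wy": 0, "wz": 0, "gripper": 6},
  {"x": 0, "y": 0, "z": 0, "wx": 0, "wy": 0, "wz": 0, "gripper": 1},
  {"x": 0, "y": 0, "z": 0, "wx": 0, "wy": 0, "wz": 0, "gripper": 1},
  {"x": 0, "y": 0, "z": 0, "wx": 0, "wy": 0, "wz": 0, "gripper": 1},
  {"x": 0, "y": 0, "z": 0, "wx": 0, "wy": 0, "wz": 0, "gripper": 1},
  {"x": 0, "y": 0, "z": 0, "wx": 0, "wy": 0, "wz": 0, "gripper": 1},
  {"x": 0, "y": 0, "z": 0, "wx": 0, "wy": 0, "wz": 0, "gripper": 1},
], newtons=50)

```text
time_s: 9.7
position: [0.6097, -0.1096, 0.3865]
tool_rot: [[-0.016, 1.0, 0.002], [1.0, 0.016, -0.001], [-0.001, 0.002, -1.0]]
ft_force: [-0.9, 0.3, 6.1]
grip_width: 0.0184
```

Call:
step_arm([
  {"x": 0, "y": 0, "z": -0.7, "wx": 0, "wy": 0, "wz": 0, "gripper": 1},
  {"x": 0, "y": 0, "z": -0.7, "wx": 0, "wy": 0, "wz": 0, "gripper": 1},
  {"x": 0, "y": 0, "z": 0, "wx": 0, "wy": 0, "wz": 0, "gripper": 1},
  {"x": 0, "y": 0, "z": 0, "wx": 0, "wy": 0, "wz": 0, "gripper": 1},
])

```text
time_s: 10.1
position: [0.6098, -0.1097, 0.3993]
tool_rot: [[-0.016, 1.0, 0.0], [1.0, 0.016, -0.0], [-0.0, 0.0, -1.0]]
ft_force: [1.8, -0.5, -1.3]
grip_width: 0.0181
```

Call:
step_arm([
  {"x": 0.7, "y": 0, "z": 0, "wx": 0, "wy": 0, "wz": 0, "gripper": 1},
  {"x": 0.7, "y": 0, "z": 0, "wx": 0, "wy": 0, "wz": 0, "gripper": 1},
  {"x": 0.7, "y": 0, "z": 0, "wx": 0, "wy": 0, "wz": 0, "gripper": 1},
  {"x": 0.7, "y": 0, "z": 0, "wx": 0, "wy": 0, "wz": 0, "gripper": 1},
  {"x": 0.7, "y": 0, "z": 0, "wx": 0, "wy": 0, "wz": 0, "gripper": 1},
  {"x": 0.7, "y": 0, "z": 0, "wx": 0, "wy": 0, "wz": 0, "gripper": 1},
  {"x": 0, "y": 0, "z": 0, "wx": 0, "wy": 0, "wz": 0, "gripper": 1},
  {"x": 0, "y": 0, "z": 0, "wx": 0, "wy": 0, "wz": 0, "gripper": 1},
  {"x": 0, "y": 0, "z": 0, "wx": 0, "wy": 0, "wz": 0, "gripper": 1},
])

```text
time_s: 11.0
position: [0.6091, -0.0676, 0.3992]
tool_rot: [[-0.016, 1.0, -0.0], [1.0, 0.016, 0.001], [0.001, -0.0, -1.0]]
ft_force: [2.9, 1.7, -2.3]
grip_width: 0.0185
```

```bash
python3 - <<'E'
from h import *
s=env.observe();print(s["position"],s["ft_force"],s["wrist_torque"],s["grip_width"])
w=cam("wrist");cv2.imwrite("pics/w6.png",w[0])
E
```

```text
[ 0.60906975 -0.06759351  0.39919676] [ 2.89775302  1.65714322 -2.25265463] [ 0.20004505 -0.39114154  0.00656574] 0.0185400536687654
```

View pics/w6.png

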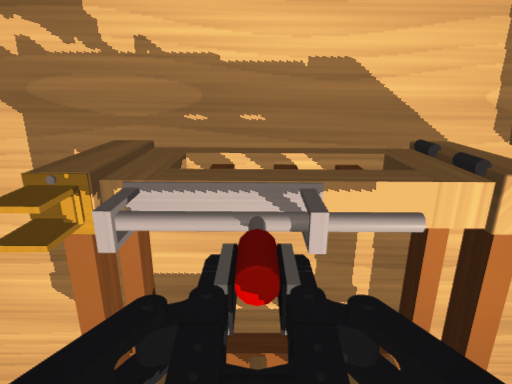

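The bolt rod's nose is clear of the brass keeper (its left end is at about (100,225), the keeper ends near (85,240)), and the knob sits firmly between the pads. Next I'll swing the gate open along its arc, with a radius of about 166 mm.

Call:
step_arm([
  {"x": 0.011, "y": -0.6, "z": 0, "wx": 0, "wy": 0, "wz": 0.036, "gripper": 1},
  {"x": 0.011, "y": -0.6, "z": 0, "wx": 0, "wy": 0, "wz": 0.036, "gripper": 1},
  {"x": 0.011, "y": -0.6, "z": 0, "wx": 0, "wy": 0, "wz": 0.036, "gripper": 1},
  {"x": 0, "y": 0, "z": 0, "wx": 0, "wy": 0, "wz": 0, "gripper": 1},
  {"x": 0, "y": 0, "z": 0, "wx": 0, "wy": 0, "wz": 0, "gripper": 1},
])

```text
time_s: 11.55
position: [0.5912, -0.0672, 0.3993]
tool_rot: [[0.091, 0.996, 0.0], [0.996, -0.091, -0.0], [-0.0, 0.0, -1.0]]
ft_force: [2.7, -0.1, -1.5]
grip_width: 0.0181
```

Forces are low and the gate is following. I'll continue.

Call:
step_arm([
  {"x": 0.011, "y": -0.6, "z": 0, "wx": 0, "wy": 0, "wz": 0.036, "gripper": 1},
  {"x": 0.011, "y": -0.6, "z": 0, "wx": 0, "wy": 0, "wz": 0.036, "gripper": 1},
  {"x": 0.011, "y": -0.6, "z": 0, "wx": 0, "wy": 0, "wz": 0.036, "gripper": 1},
  {"x": 0.011, "y": -0.6, "z": 0, "wx": 0, "wy": 0, "wz": 0.036, "gripper": 1},
  {"x": 0.011, "y": -0.6, "z": 0, "wx": 0, "wy": 0, "wz": 0.036, "gripper": 1},
  {"x": 0.011, "y": -0.6, "z": 0, "wx": 0, "wy": 0, "wz": 0.036, "gripper": 1},
  {"x": 0.011, "y": -0.6, "z": 0, "wx": 0, "wy": 0, "wz": 0.036, "gripper": 1},
  {"x": 0, "y": 0, "z": 0, "wx": 0, "wy": 0, "wz": 0, "gripper": 1},
  {"x": 0, "y": 0, "z": 0, "wx": 0, "wy": 0, "wz": 0, "gripper": 1},
  {"x": 0, "y": 0, "z": 0, "wx": 0, "wy": 0, "wz": 0, "gripper": 1},
  {"x": 0, "y": 0, "z": 0, "wx": 0, "wy": 0, "wz": 0, "gripper": 1},
  {"x": 0, "y": 0, "z": 0, "wx": 0, "wy": 0, "wz": 0, "gripper": 1},
])

```text
time_s: 12.75
position: [0.5504, -0.0582, 0.3992]
tool_rot: [[0.337, 0.941, 0.0], [0.941, -0.337, -0.0], [-0.0, 0.0, -1.0]]
ft_force: [4.7, -2.6, -1.5]
grip_width: 0.0184
```

```bash
python3 - <<'E'
from h import *
s=env.observe();print(s["position"],s["ft_force"],s["qvel"],s["grip_width"])
w=cam("wrist");t=cam("scene");cv2.imwrite("pics/m7.png",np.hstack([cv2.resize(w[0],(400,300)),cv2.resize(t[0],(400,300))]))
E
```

```text
[ 0.55038008 -0.05818338  0.39921202] [ 4.68115383 -2.57343474 -1.48673344] [-0.05677387 -0.0676621   0.19856915  0.00566285 -0.03957589  0.11320057] 0.01837163903743318
```

View pics/m7.png

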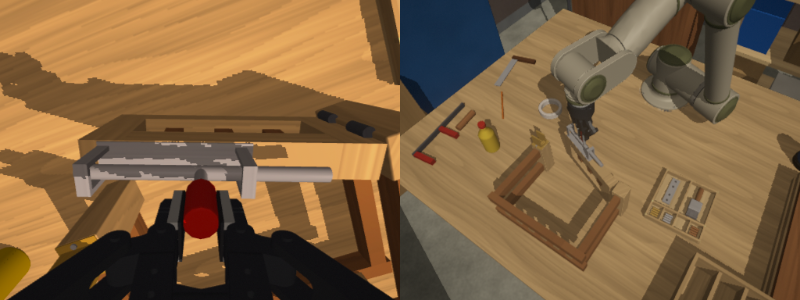

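The gate stands ajar with its edge still parallel to the jaws (about 0.36 rad). The knob is gripped at (203,210), the plate lies in its bay at (675,190), and the tape and glue are in place. I'll hand in.

```bash
python3 -c "
from rig import env
print(env.close_job())"
```

```text
the job is handed in; nothing more can be done
None
```

I laid the plate in the empty bay, drew the bolt by its knob and pulled the gate ajar. I handed the job in still holding the knob, at about 13 s of the 58 s allowed. No verdict was reported.

- **Plate:** it lies flat and lengthwise in the empty bay, let go. I saw this from the wrist and scene cameras after release, and again in the last scene view.
- **Bolt:** I lifted it about 13 mm and drew it about 42 mm. The wrist view showed its nose clear of the keeper.
- **Gate:** it is open about 0.36 rad, worked out from the knob's path and the tool's angle, not measured directly. In the last view the gate's edge was parallel to the jaws.
- **Grip:** the fingers stood at 18 mm on the knob with a 50 N grip set. The wrist force was about 5 N, in line with the gate spring.
- **Bystanders:** the brush, tape and glue looked unmoved in the last pictures. I checked them by eye only.

One hitch: the first move call was refused for missing keys, and nothing moved. No check failed or disagreed, apart from the knob standing 3.5 mm off my first estimate; I corrected for that before gripping.

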